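Find the soft corner of a jig plate and shim it

TASK

The steel jig plate rocks because one of its four rubber feet has gone soft. Press down on its corners with the fingertips until you find the one that gives, then push the taper shim lying beside that corner under the plate until its heel sits flat against the plate's edge, leaving the other three shims, the plate and the things around where they are; nothing is to be lifted. Then press down on that same corner again and finish while still holding it pressed, to show that it no longer sinks.

Things in the scene. Friction and masses are not known exactly. Their poses are not given: they have to be found in the camera images.
- plate: Steel jig plate 170 (x) x 180 (y) x 12 mm, 3 kg, loose on four rubber feet 12 mm tall and 29 mm wide under its corners: top 24 mm above the desk. A board in its middle (|x| < 38, |y| < 56 mm) stands up to 30 mm above the top. Origin: centre of the underside; x away from the robot, y left, turned up to 0.42 rad clockwise. One foot is soft, any of the four; by eye all are alike.
- corner_near_right (a point): Point on the plate's top above the foot of the corner nearer the robot, right (68 mm in x, 72 mm in y from the plate's centre): the place to press. A firm corner sinks less than 1 mm under 10 N; the soft one starts to sink at about 4 N, is 4 to 5 mm down and bottoms at 5 to 7 N, and springs back. It moves with the plate.
- corner_near_left (a point): Point on the plate's top above the foot of the corner nearer the robot, left (68 mm in x, 72 mm in y from the plate's centre): the place to press. A firm corner sinks less than 1 mm under 10 N; the soft one starts to sink at about 4 N, is 4 to 5 mm down and bottoms at 5 to 7 N, and springs back. It moves with the plate.
- corner_far_right (a point): Point on the plate's top above the foot of the corner farther, right (68 mm in x, 72 mm in y from the plate's centre): the place to press. A firm corner sinks less than 1 mm under 10 N; the soft one starts to sink at about 4 N, is 4 to 5 mm down and bottoms at 5 to 7 N, and springs back. It moves with the plate.
- corner_far_left (a point): Point on the plate's top above the foot of the corner farther, left (68 mm in x, 72 mm in y from the plate's centre): the place to press. A firm corner sinks less than 1 mm under 10 N; the soft one starts to sink at about 4 N, is 4 to 5 mm down and bottoms at 5 to 7 N, and springs back. It moves with the plate.
- shim_near_right: Loose bare metal taper shim of the corner nearer the robot, right, nose within 4 mm of the plate's right edge at plate x = -34 mm; slides in flat on the desk past the foot. 48 x 26 mm, 0.1 kg. Origin: centre of underside, x from heel to nose (the way in), z up. Nose at x = +24 mm, 2.5 mm thick; land 11 mm thick, x = +4 to -12; heel 24 mm tall, x = -12 to -24: push its back end.
- shim_near_right_heel (a point): Middle of the front face of the heel of the shim of the corner nearer the robot, right, 6 mm above the desk, 12 mm behind the shim's origin. Home when this face meets the plate's edge (plate y = -90 mm); the shim goes in freely and catches the pressed corner after about 1 mm of give.
- shim_near_left: Loose bare metal taper shim of the corner nearer the robot, left, nose within 4 mm of the plate's left edge at plate x = -34 mm; slides in flat on the desk past the foot. 48 x 26 mm, 0.1 kg. Origin: centre of underside, x from heel to nose (the way in), z up. Nose at x = +24 mm, 2.5 mm thick; land 11 mm thick, x = +4 to -12; heel 24 mm tall, x = -12 to -24: push its back end.
- shim_near_left_heel (a point): Middle of the front face of the heel of the shim of the corner nearer the robot, left, 6 mm above the desk, 12 mm behind the shim's origin. Home when this face meets the plate's edge (plate y = +90 mm); the shim goes in freely and catches the pressed corner after about 1 mm of give.
- shim_far_right: Loose bare metal taper shim of the corner farther, right, nose within 4 mm of the plate's right edge at plate x = +34 mm; slides in flat on the desk past the foot. 48 x 26 mm, 0.1 kg. Origin: centre of underside, x from heel to nose (the way in), z up. Nose at x = +24 mm, 2.5 mm thick; land 11 mm thick, x = +4 to -12; heel 24 mm tall, x = -12 to -24: push its back end.
- shim_far_right_heel (a point): Middle of the front face of the heel of the shim of the corner farther, right, 6 mm above the desk, 12 mm behind the shim's origin. Home when this face meets the plate's edge (plate y = -90 mm); the shim goes in freely and catches the pressed corner after about 1 mm of give.
- shim_far_left: Loose bare metal taper shim of the corner farther, left, nose within 4 mm of the plate's left edge at plate x = +34 mm; slides in flat on the desk past the foot. 48 x 26 mm, 0.1 kg. Origin: centre of underside, x from heel to nose (the way in), z up. Nose at x = +24 mm, 2.5 mm thick; land 11 mm thick, x = +4 to -12; heel 24 mm tall, x = -12 to -24: push its back end.
- shim_far_left_heel (a point): Middle of the front face of the heel of the shim of the corner farther, left, 6 mm above the desk, 12 mm behind the shim's origin. Home when this face meets the plate's edge (plate y = +90 mm); the shim goes in freely and catches the pressed corner after about 1 mm of give.
- pliers: Red-handled pliers, 140 mm, lying on the desk to the right; bystander. Origin: centre of the underside.
- flux_jar: Amber jar with black cap, 46 mm across, 38 mm tall, to the right; bystander. Origin: centre of the underside.
- solder_spool: White reel of solder, 53 mm across, 40 mm tall, behind the plate; bystander. Origin: centre of the underside.
- marker_red: White marker with red cap, 135 mm, lying to the far left; bystander. Origin: centre of the underside.
Mind the look-alikes: they are no part of the job. Leave any turquoise look-alike of the shim_near_left alone.

How it is judged:
On the way, in this order (a step that is already met when the one before it is completed fails the run):
1. the corner with the soft foot is pressed and gives by more than 2 mm (angle between plate's own z axis and vertical above 0.022 rad and contact force between the fingers and plate above 2 N), for 0.1 s.
2. one shim is pushed home: its heel within 5 mm of the plate's edge, square to it, beside its corner (((y of shim_near_right_heel in the frame of plate above -0.095 m and x of shim_near_right_heel in the frame of plate between -0.046 and -0.022 m and angle between the x axis of shim_near_right and the y axis of plate, either way round below 0.1 rad) or (y of shim_near_left_heel in the frame of plate below 0.095 m and x of shim_near_left_heel in the frame of plate between -0.046 and -0.022 m and angle between the x axis of shim_near_left and the y axis of plate, either way round below 0.1 rad) or (y of shim_far_right_heel in the frame of plate above -0.095 m and x of shim_far_right_heel in the frame of plate between 0.022 and 0.046 m and angle between the x axis of shim_far_right and the y axis of plate, either way round below 0.1 rad) or (y of shim_far_left_heel in the frame of plate below 0.095 m and x of shim_far_left_heel in the frame of plate between 0.022 and 0.046 m and angle between the x axis of shim_far_left and the y axis of plate, either way round below 0.1 rad))), for 0.2 s.
At the end, for the whole second after the job is handed in: The soft corner's shim is home (heel within 5 mm of the edge, square to 0.1 rad); fingers press that corner (TCP within 45 mm) with over 4 N, the shim carries over 1 N and the plate is level to 0.020 rad. Moved at most: other shims 10 mm, plate 12 mm, bystanders 30 mm (contact force between the fingers and plate above 4 N and angle between plate's own z axis and vertical below 0.02 rad and distance of plate from where it was at the start of the episode below 0.012 m and (((y of shim_near_right_heel in the frame of plate above -0.095 m and x of shim_near_right_heel in the frame of plate between -0.046 and -0.022 m and angle between the x axis of shim_near_right and the y axis of plate, either way round below 0.1 rad) and contact force between shim_near_right and plate above 1 N and horizontal distance between the grasp point and corner_near_right below 0.045 m and distance of each of shim_near_left, shim_far_right, shim_far_left from where it was at the start of the episode below 0.01 m) or ((y of shim_near_left_heel in the frame of plate below 0.095 m and x of shim_near_left_heel in the frame of plate between -0.046 and -0.022 m and angle between the x axis of shim_near_left and the y axis of plate, either way round below 0.1 rad) and contact force between shim_near_left and plate above 1 N and horizontal distance between the grasp point and corner_near_left below 0.045 m and distance of each of shim_near_right, shim_far_right, shim_far_left from where it was at the start of the episode below 0.01 m) or ((y of shim_far_right_heel in the frame of plate above -0.095 m and x of shim_far_right_heel in the frame of plate between 0.022 and 0.046 m and angle between the x axis of shim_far_right and the y axis of plate, either way round below 0.1 rad) and contact force between shim_far_right and plate above 1 N and horizontal distance between the grasp point and corner_far_right below 0.045 m and distance of each of shim_near_right, shim_near_left, shim_far_left from where it was at the start of the episode below 0.01 m) or ((y of shim_far_left_heel in the frame of plate below 0.095 m and x of shim_far_left_heel in the frame of plate between 0.022 and 0.046 m and angle between the x axis of shim_far_left and the y axis of plate, either way round below 0.1 rad) and contact force between shim_far_left and plate above 1 N and horizontal distance between the grasp point and corner_far_left below 0.045 m and distance of each of shim_near_right, shim_near_left, shim_far_right from where it was at the start of the episode below 0.01 m)) and distance of each of pliers, flux_jar, solder_spool, marker_red from where it was at the start of the episode below 0.03 m); the arm keeps its last pose, push and grip.
It fails at once if a shim is lifted off the desk (height (world z) of any of shim_near_right, shim_near_left, shim_far_right, shim_far_left above 0.01 m).
It fails at once if the plate is lifted off its feet or shoved more than 20 mm (height (world z) of plate above 0.022 m or distance of plate from where it was at the start of the episode above 0.02 m).
It fails at once if a bystander is knocked away (distance of any of pliers, flux_jar, solder_spool, marker_red from where it was at the start of the episode above 0.03 m).
It also fails if it takes over 51 s, if anything falls off the work surface, if the arm or the gripper's body presses on something with over 40 N, if the wrist force passes 120 N, or if a joint passes its speed limit or range.

ROBOT

A 6-joint arm with a two-finger parallel gripper is mounted at the origin on a cart in front of the work surface, level with it; the furniture and walls round the work are solid. World frame = base frame: x ahead of the robot, y to its left, z up, the work surface at z = 0. Lengths are in m, angles in rad, forces in N, time in s.
With the tool pointing down it reaches from about 0.375 to 0.975 m from the base axis. Payload 3.8 kg.
Tool frame: the origin (TCP) lies between the finger pads, 19 mm behind the fingertips; this is the grasp point; z points along the fingers, y is the line along which they close (so a half turn about z gives the same grasp; the last joint's range is limited). The gripper opens to 85 mm and grips with 20 to 120 N. Pads are 22 mm wide; open, the fingers measure 114 mm over their backs; the gripper's body (76 mm by 85 mm) begins 54 mm behind the grasp point. The pads swing forward as they close: fully open they stand 13 mm farther back than shut.
Start: joints at [1.24, 0.264, 1.604, -0, 1.274, -0.037], TCP at [0.195, 0.646, 0.25] pointing down, gripper open.
Joint ranges: [-2.63, 2.63], [-0.94, 2.18], [0.31, 2.57], [-1.31, 4.45], [0, 2.66], [-2.55, 2.55]. Speed limits (rad/s): [2.57, 2.57, 3.14, 3.14, 3.14, 3.14].

INTERFACE

Orientations are given as a rotation vector (axis times angle).
In Python, from workcell import readout, read_camera, finish_job gives the robot as it stands.
- The arm moves only by the tool jog_arm, never from a script. Its argument "deltas" is one flat list of numbers, 7 for each row, row after row: the shift along the tool's x, y, z in m, then the turn, a rotation vector about the tool's x, y, z in degrees, then the gripper command: -1 is shut, 1 is fully open, values between are in proportion. A call has 1 to 8 rows; each row is the pose to reach, as a shift and turn from the pose commanded when the call began, along the tool's axes at that moment; what a row does not reach only later rows make up. A row lasts 1/10 s, in which the tool goes at most 50 mm and 8.59 degrees, less where a joint would pass 70% of its speed; a pose out of reach is approached as far as the arm can. A call with a gripper value outside its range is refused whole. The fingers move at their own pace and stop on an object; "squeeze" is the grip in N (left out, the last holds). Time passes only in rows, so rows that repeat a pose let the fingers close. It gives the time, the measured TCP pose, the force, the opening and the grip force at its end, in the units of the state.
- readout.read_state(): the state, without advancing time (a new reading comes with each control period).
- read_camera(name): name is "scene" or "top" or "wrist"; returns a dict with "color" (400x640x3 uint8, blue, green, red), "fx", "fy", "cx", "cy" (pixels), "origin" and "attitude" of the camera in the world. Camera axes: x right, y down, z forward; pixel columns grow to the right and rows downward; lengths in m; the calibration is good to about 2 mm. A picture is of the moment at which its call begins. There is no depth.
- finish_job(): hands the job in; it is judged then, once.
The state is a dict: "time": time; "q": joint angles; "joint_vel": joint speeds; "joint_torque": joint torques, N m; "tool_pos": TCP position; "tcp_rot": TCP orientation; "wrist_force": force on the tool from outside, world axes, zero at the start; "torque": the same for the moment, N m; "width": opening from 0.0 (shut) to 1.0 (fully open); "grip_force": force on a finger pad.
Only numpy, scipy, OpenCV 4.12 (cv2) and the standard library are available. Lean on these libraries where they do the work, as an engineer would, in place of code of your own. Each camera call takes 0.05 s, during which the arm holds its last target. There are 200 camera calls.

## Working session

There is one attempt and no reset: what is moved stays moved. The work goes in short steps, Python scripts to look and compute and a tool call to move; the robot and the scene stay as the last step left them, time stands still between calls to the robot, and variables do not carry over. Pictures are saved under pics/ and viewed, at most 10 in all, crops included, and the job is handed in when it is done.

Besides the shell and the picture viewer there is one more tool, called after "Call:" as name(argument=value, ...) on one line, values as JSON. jog_arm: Moves the arm, as the interface text tells. Its arguments: {"type":"object","properties":{"deltas":{"type":"array"},"squeeze":{"type":"number"}},"required":["deltas"]}

```bash
mkdir -p pics; cat > h.py <<'E'
import numpy as np,cv2
from scipy.spatial.transform import Rotation as R
from workcell import readout, read_camera, finish_job
def mat(c):
    a=np.array(c["attitude"],float)
    if a.shape==(3,3): return a
    return R.from_rotvec(a).as_matrix() if a.size==3 else R.from_quat(a).as_matrix()
def ray(c,u,v,z):
    d=mat(c)@np.array([(u-c["cx"])/c["fx"],(v-c["cy"])/c["fy"],1]);o=np.array(c["origin"])
    return o+d*(z-o[2])/d[2]
def proj(c,p):
    q=mat(c).T@(np.array(p)-np.array(c["origin"]));return c["fx"]*q[0]/q[2]+c["cx"],c["fy"]*q[1]/q[2]+c["cy"]
E
python3 - <<'E'
from h import *
s=readout.read_state();print(s)
for n in("top","scene"):
    c=read_camera(n);cv2.imwrite(f"pics/{n}0.png",c["color"]);print({k:c[k] for k in c if k!="color"})
E
```

```text
{'time': 0.0, 'q': array([ 1.24010914e+00,  2.64747118e-01,  1.60535314e+00, -2.47645674e-05,
        1.27371322e+00, -3.68782589e-02]), 'joint_vel': array([ 3.90968298e-05, -1.49256719e-04, -1.92362815e-03, -1.84520746e-03,
       -3.19682693e-04,  1.81250899e-03]), 'joint_torque': array([ 6.05614769e-04, -5.15103078e+01, -3.67326164e+01, -2.92500727e-05,
        1.28651981e-02,  1.31133197e-05]), 'tool_pos': array([0.19525315, 0.64542938, 0.24867732]), 'tcp_rot': array([-0.45978821, -3.1073757 ,  0.00343608]), 'wrist_force': array([-0.58771302,  0.46954895,  0.38535462]), 'torque': array([ 0.07288833, -0.01632496,  0.00638482]), 'grip_force': 0.0, 'width': 1.0007426962090156}
{'fx': 366.847935878312, 'fy': 366.847935878312, 'cx': 324.5689864945416, 'cy': 198.03403569097156, 'origin': array([0.42718697, 0.15546483, 1.03266929]), 'attitude': array([-2.15665601,  2.11151694, -0.20892967])}
{'fx': 405.9004400847686, 'fy': 405.9004400847686, 'cx': 322.3698620122907, 'cy': 192.76411385697867, 'origin': array([-0.41964694,  0.85908874,  0.62019922]), 'attitude': array([-1.04975957,  2.06329847, -1.3039726 ])}
```

View pics/top0.png

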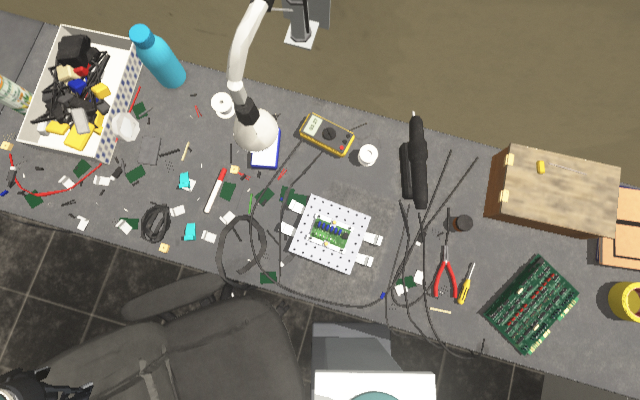

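View pics/scene0.png

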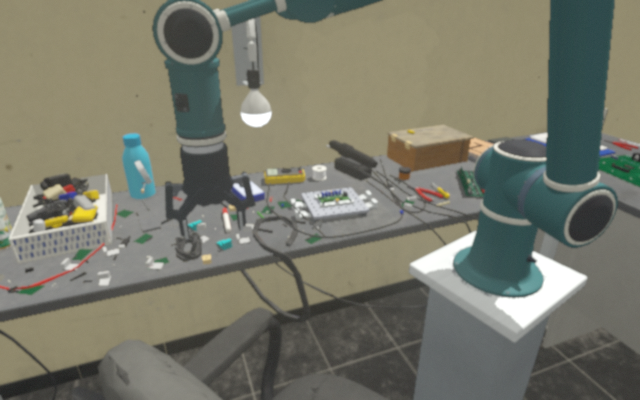

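The top view shows the plate at about (329,235). White shims lie at (297,207) and (287,229) on its left, and at (373,240) and (363,259) on its right. Turquoise blocks, the look-alikes, are at (185,181) and (190,231), and the lamp bulb hangs at (256,130). Next I'll measure the plate and check in a crop.

```bash
python3 - <<'E'
from h import *
c=read_camera("top");im=c["color"]
x0,y0,x1,y1=265,180,400,290
cv2.imwrite("pics/crop1.png",cv2.resize(im[y0:y1,x0:x1],None,fx=5.5,fy=5.4,interpolation=cv2.INTER_CUBIC)) 
hsv=cv2.cvtColor(im,cv2.COLOR_BGR2HSV)
m=((hsv[...,2]>150)&(hsv[...,1]<50)).astype(np.uint8)
roi=np.zeros_like(m);roi[y0:y1,x0:x1]=1;m*=roi
op=cv2.morphologyEx(cv2.morphologyEx(m,cv2.MORPH_CLOSE,np.ones((5,5))),cv2.MORPH_OPEN,cv2.getStructuringElement(cv2.MORPH_ELLIPSE,(21,21)))
k=max(cv2.findContours(op,0,2)[0],key=cv2.contourArea)
r=cv2.minAreaRect(k);b=cv2.boxPoints(r);print(r)
P=np.array([ray(c,u,v,.024) for u,v in b]);print(P.round(4),[np.linalg.norm(P[i]-P[i-1]).round(4) for i in range(4)],P.mean(0))
rest=cv2.morphologyEx(m&~cv2.dilate(op,np.ones((3,3))),cv2.MORPH_OPEN,np.ones((3,3)))
for q in cv2.findContours(rest,0,2)[0]:
    if cv2.contourArea(q)>25:
        rr=cv2.minAreaRect(q);print(np.round(rr[0],1),np.round(rr[1],1),rr[2],ray(c,*rr[0],.015).round(4))
E
```

```text
((332.705078125, 233.44631958007812), (73.17913818359375, 65.36456298828125), 20.323137283325195)
[[ 0.461   0.2408  0.024 ]
 [ 0.6324  0.1837  0.024 ]
 [ 0.5648 -0.0087  0.024 ]
 [ 0.397   0.0537  0.024 ]] [np.float64(0.1978), np.float64(0.1806), np.float64(0.204), np.float64(0.179)] [0.51380962 0.11734367 0.024     ]
[368.1 260.6] [10.1 11. ] 23.198591232299805 [0.4408 0.0188 0.015 ]
[375.5 239.1] [13.6 10.2] 14.03624439239502 [ 0.4999 -0.0017  0.015 ]
[296.9 224.9] [17.3 33.6] 78.11134338378906 [0.5347 0.217  0.015 ]
[296.9 206.7] [16.5 10.3] 26.56505012512207 [0.5859 0.2186 0.015 ]
```

View pics/crop1.png

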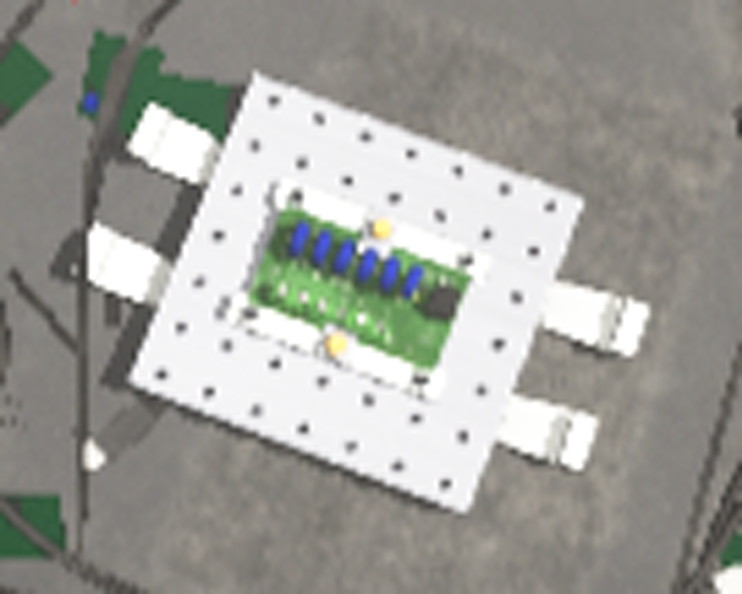

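The crop shows the plate corners at FL (255,72), FR (583,203), NR (467,513) and NL (132,381). The four white shims lie beside it at (170,140), (125,262), (595,318) and (548,432). No turquoise object is near.

```bash
python3 - <<'E'
from h import *
c=read_camera("top")
f=lambda x,y,z:ray(c,265+(x+.5)/5.5-.5,180+(y+.5)/5.4-.5,z)
P=np.array([f(*p,.024) for p in [(255,72),(583,203),(467,513),(132,381)]]);print(P.round(4),[np.linalg.norm(P[i]-P[i-1]).round(4) for i in range(4)])
ctr=P.mean(0);x=(P[0]+P[1]-P[2]-P[3]);y=P[0]+P[3]-P[1]-P[2]
a=np.arctan2(x[1],x[0]);b=np.arctan2(-y[0],y[1]);print(ctr,a,b);a=(a+b)/2
X=np.array([np.cos(a),np.sin(a)]);Y=np.array([-X[1],X[0]])
for n,sx,sy in [("NR",-1,-1),("NL",-1,1),("FR",1,-1),("FL",1,1)]:print(n,(ctr[:2]+X*.068*sx+Y*.072*sy).round(4))
# heel back tops
for n,pts in dict(FL=[(158,103),(128,146)],NL=[(90,225),(88,283)],FR=[(650,303),(634,357)],NR=[(599,415),(583,471)]).items():
    q=np.array([f(*p,.024)[:2] for p in pts]);d=q-ctr[:2];print(n,q.round(4).tolist(),(d@np.c_[X,Y]).round(4).tolist())
s=readout.read_state();print(s["time"],R.from_rotvec(s["tcp_rot"]).as_matrix().round(3))
E
```

```text
[[0.6244 0.1801 0.024 ]
 [0.5596 0.0129 0.024 ]
 [0.4025 0.0703 0.024 ]
 [0.4644 0.2367 0.024 ]] [np.float64(0.1697), np.float64(0.1793), np.float64(0.1673), np.float64(0.1775)]
[0.51274433 0.12500706 0.024     ] -0.3453153284256842 -0.3630771821096403
NR [0.424  0.0811]
NL [0.4739 0.2161]
FR [0.5516 0.0339]
FL [0.6015 0.169 ]
FL [[0.6069, 0.2288], [0.5841, 0.2432]] [[0.0524, 0.13], [0.026, 0.1356]]
NL [[0.5429, 0.2606], [0.5133, 0.2604]] [[-0.0188, 0.1377], [-0.0464, 0.1272]]
FR [[0.509, -0.0205], [0.4816, -0.0123]] [[0.047, -0.1378], [0.0184, -0.1396]]
NR [[0.4522, 0.0053], [0.4242, 0.0133]] [[-0.0153, -0.1333], [-0.0443, -0.1355]]
0.2 [[-0.957  0.29  -0.   ]
 [ 0.29   0.957 -0.001]
 [ 0.    -0.001 -1.   ]]
```

```bash
python3 - <<'E'
from h import *
a=read_camera("top");b=read_camera("scene")
A=[]
for c,u,v in((a,256,132),(b,256,106)):
    o=np.array(c["origin"]);d=ray(c,u,v,0)-o;A.append((o,d/np.linalg.norm(d)))
(o1,d1),(o2,d2)=A
t=np.linalg.lstsq(np.c_[d1,-d2],o2-o1,rcond=None)[0];print(o1+d1*t[0],o2+d2*t[1])
E
```

```text
[0.68949191 0.28752164 0.32196296] [0.69349262 0.29400052 0.32464337]
```

Call:
jog_arm(deltas=[-0.392, -0.331, 0.1, 0, 0, 93.4, -1, -0.392, -0.331, 0.1, 0, 0, 93.4, -1, -0.392, -0.331, 0.1, 0, 0, 93.4, -1, -0.392, -0.331, 0.1, 0, 0, 93.4, -1, -0.392, -0.331, 0.1, 0, 0, 93.4, -1, -0.392, -0.331, 0.1, 0, 0, 93.4, -1, -0.392, -0.331, 0.1, 0, 0, 93.4, -1, -0.392, -0.331, 0.1, 0, 0, 93.4, -1], squeeze=40)

```text
time: 1.1
tool_pos: [0.41, 0.3151, 0.1734]
tcp_rot: [2.141, 2.299, 0.001]
wrist_force: [0.3, -0.1, 0.4]
width: -0.0
grip_force: 0.0
```

```bash
cat >> h.py <<'E'
YAW=-0.354
def rel(p,deg=None):
    s=readout.read_state();M=R.from_rotvec(s["tcp_rot"]).as_matrix()
    h=np.degrees(np.arctan2(M[1,0],M[0,0]))
    print("t",s["time"],"pos",s["tool_pos"].round(4),"head",h.round(2),"F",s["wrist_force"].round(1),"d",(M.T@(np.array(p)-s["tool_pos"])).round(4),"rotz",(h-(90+np.degrees(YAW))).round(2),"tilt",M[:,2].round(4))
def w(px,py,z):
    return np.array([0.5127+np.cos(YAW)*px-np.sin(YAW)*py,0.125+np.sin(YAW)*px+np.cos(YAW)*py,z])
E
python3 -c "
from h import *
rel(w(-.068,.072,.060))"
```

```text
t 1.1 pos [0.41   0.3151 0.1734] head 94.07 F [ 0.3 -0.1  0.4] d [-0.1033  0.0566  0.1134] rotz 24.36 tilt [ 8.e-04  5.e-04 -1.e+00]
```

Call:
jog_arm(deltas=[-0.103, 0.057, 0.113, 0, 0, 24.4, -1, -0.103, 0.057, 0.113, 0, 0, 24.4, -1, -0.103, 0.057, 0.113, 0, 0, 24.4, -1, -0.103, 0.057, 0.113, 0, 0, 24.4, -1, -0.103, 0.057, 0.113, 0, 0, 24.4, -1])

```text
time: 1.6
tool_pos: [0.4731, 0.2168, 0.0587]
tcp_rot: [-2.574, -1.8, 0.006]
wrist_force: [-0.9, 0.1, -0.1]
width: 0.001
grip_force: 0.0
```

```bash
python3 -c "
from h import *
rel(w(-.068,.072,.043))
c=read_camera('wrist');cv2.imwrite('pics/w1.png',c['color'])"
```

```text
t 1.6 pos [0.4731 0.2168 0.0587] head 69.94 F [-0.9  0.1 -0.1] d [-0.0003  0.001   0.0157] rotz 0.22 tilt [-0.0038 -0.0014 -1.    ]
```

View pics/w1.png

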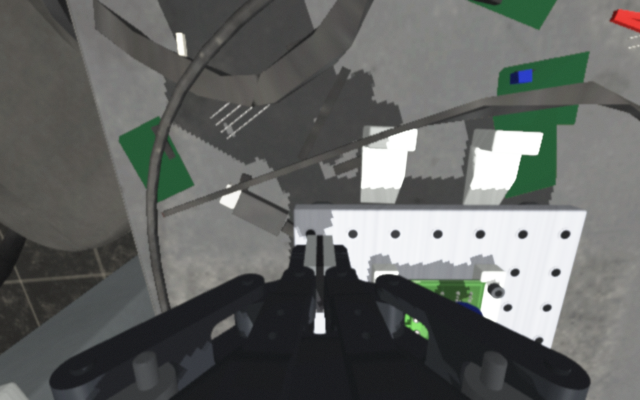

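The wrist view shows the shut fingertips at (320,250) over the near-left corner, clear of the board. The two left shims are at (385,165) and (490,165). I'll press here.

Call:
jog_arm(deltas=[0, 0, 0.013, 0, 0, 0, -1, 0, 0, 0.015, 0, 0, 0, -1, 0, 0, 0.016, 0, 0, 0, -1, 0, 0, 0.017, 0, 0, 0, -1, 0, 0, 0.018, 0, 0, 0, -1, 0, 0, 0.018, 0, 0, 0, -1])

```text
time: 2.25
tool_pos: [0.4742, 0.2188, 0.0428]
tcp_rot: [2.573, 1.803, 0.001]
wrist_force: [-0.3, 0.3, 0.9]
width: -0.001
grip_force: 0.3
```

Call:
jog_arm(deltas=[0, 0, 0.001, 0, 0, 0, -1, 0, 0, 0.002, 0, 0, 0, -1, 0, 0, 0.002, 0, 0, 0, -1])

```text
time: 2.55
tool_pos: [0.4743, 0.2188, 0.0427]
tcp_rot: [-2.573, -1.802, -0.0]
wrist_force: [-5.4, -2.0, 15.8]
width: -0.002
grip_force: 7.8
```

Near-left is firm (15.8 N with no sink). Next I'll try near-right.

Call:
jog_arm(deltas=[0, 0, -0.016, 0, 0, 0, -1, -0.048, 0, -0.016, 0, 0, 0, -1, -0.096, 0, -0.016, 0, 0, 0, -1, -0.144, 0, -0.014, 0, 0, 0, -1, -0.144, 0, -0.006, 0, 0, 0, -1, -0.144, 0, -0.003, 0, 0, 0, -1, -0.144, 0, -0.002, 0, 0, 0, -1, -0.144, 0, -0.002, 0, 0, 0, -1])

```text
time: 3.35
tool_pos: [0.4256, 0.0839, 0.0428]
tcp_rot: [2.572, 1.804, 0.001]
wrist_force: [1.1, -0.6, 0.9]
width: 0.002
grip_force: 0.0
```

```bash
python3 -c "
from h import *
rel(w(-.068,-.072,.043))"
```

```text
t 3.35 pos [0.4256 0.0839 0.0428] head 70.08 F [ 1.1 -0.6  0.9] d [-0.0032 -0.0006 -0.0002] rotz 0.37 tilt [ 5.e-04 -0.e+00 -1.e+00]
```

Call:
jog_arm(deltas=[0, 0, 0.001, 0, 0, 0, -1, 0, 0, 0.002, 0, 0, 0, -1, 0, 0, 0.002, 0, 0, 0, -1])

```text
time: 3.65
tool_pos: [0.4259, 0.0841, 0.0426]
tcp_rot: [2.571, 1.805, -0.0]
wrist_force: [-7.3, -2.6, 19.8]
width: 0.004
grip_force: 9.9
```

Near-right is firm too. Next is far-right.

Call:
jog_arm(deltas=[0, 0, -0.016, 0, 0, 0, -1, -0.002, 0.045, -0.016, 0, 0, 0, -1, -0.002, 0.09, -0.016, 0, 0, 0, -1, -0.002, 0.135, -0.014, 0, 0, 0, -1, -0.002, 0.135, -0.006, 0, 0, 0, -1, -0.002, 0.135, -0.003, 0, 0, 0, -1, -0.002, 0.135, -0.002, 0, 0, 0, -1, -0.002, 0.135, -0.001, 0, 0, 0, -1])

```text
time: 4.45
tool_pos: [0.5505, 0.036, 0.0416]
tcp_rot: [2.572, 1.804, 0.001]
wrist_force: [0.6, 0.4, 2.9]
width: 0.001
grip_force: 1.6
```

Call:
jog_arm(deltas=[0, 0, 0.0005, 0, 0, 0, -1, 0, 0, 0.001, 0, 0, 0, -1, 0, 0, 0.001, 0, 0, 0, -1])

```text
time: 4.75
tool_pos: [0.5506, 0.0357, 0.0408]
tcp_rot: [-2.573, -1.802, -0.001]
wrist_force: [-0.8, 3.0, 3.2]
width: -0.001
grip_force: 1.6
```

```bash
python3 -c "
from h import *
rel(w(.068,-.072,.043))"
```

```text
t 4.75 pos [0.5506 0.0357 0.0408] head 70.02 F [-0.8  3.   3.2] d [-0.0014  0.0015 -0.0022] rotz 0.3 tilt [ 1.e-04  6.e-04 -1.e+00]
```

Call:
jog_arm(deltas=[0, 0, 0.001, 0, 0, 0, -1, 0, 0, 0.002, 0, 0, 0, -1, 0, 0, 0.003, 0, 0, 0, -1, 0, 0, 0.003, 0, 0, 0, -1, 0, 0, 0.003, 0, 0, 0, -1])

```text
time: 5.25
tool_pos: [0.5508, 0.0354, 0.0386]
tcp_rot: [-2.573, -1.801, 0.0]
wrist_force: [-3.7, 3.6, 12.1]
width: 0.0
grip_force: 6.1
```

Far-right is the soft corner: it sank about 4.2 mm and bottomed at 12 N. I'll lift and move behind its shim for a close look.

Call:
jog_arm(deltas=[0, 0, -0.04, 0, 0, 0, -1, -0.04, -0.015, -0.05, 0, 0, 0, -1, -0.087, -0.033, -0.05, 0, 0, 0, -1, -0.087, -0.033, -0.05, 0, 0, 0, -1, -0.087, -0.033, -0.05, 0, 0, 0, -1])

```text
time: 5.75
tool_pos: [0.4887, -0.0365, 0.0867]
tcp_rot: [-2.575, -1.799, 0.002]
wrist_force: [1.3, 0.1, -0.5]
width: 0.001
grip_force: 0.0
```

```bash
python3 - <<'E'
from h import *
rel(w(.034,-.158,.027))
c=read_camera('wrist');im=c['color'].copy()
for p in [(.034,-.139),(.021,-.139),(.047,-.139),(.034,-.090)]:
    u,v=proj(c,w(*p,.024));print(p,u,v);cv2.circle(im,(int(u),int(v)),3,(0,0,255),1)
cv2.imwrite('pics/w2.png',im)
t=read_camera('top');q=t['color'][195:275,330:430];cv2.imwrite('pics/t2.png',cv2.resize(q,None,fx=6,fy=6,interpolation=2))
E
```

```text
t 5.75 pos [ 0.4887 -0.0365  0.0867] head 69.88 F [ 1.3  0.1 -0.5] d [0.0019 0.0006 0.0597] rotz 0.17 tilt [-1.5e-03 -3.0e-04 -1.0e+00]
(0.034, -0.139) 320.3115110690171 195.5421729528044
(0.021, -0.139) 300.74297312990564 195.4791381140658
(0.047, -0.139) 339.879684763604 195.6052066182262
(0.034, -0.09) 320.63021150291826 118.83901009863646
```

View pics/w2.png

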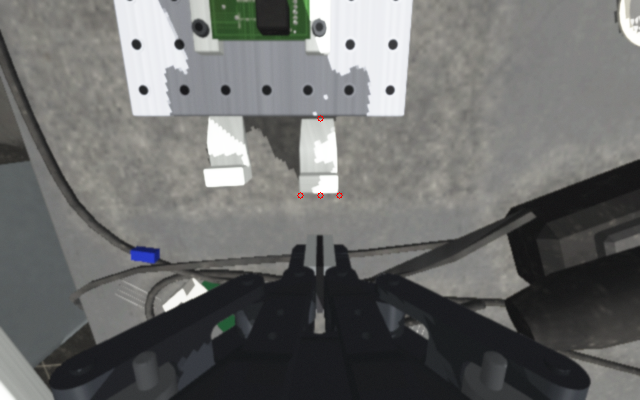

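The wrist view shows the far-right shim at (319,160), with its heel back edge at v≈193, matching the prediction to about 1 mm. The desk cable at v≈258 is clear of the descent point. I'll go down.

Call:
jog_arm(deltas=[0, -0.001, 0.03, 0, 0, 0, -1, 0, -0.001, 0.05, 0, 0, 0, -1, 0, -0.001, 0.058, 0, 0, 0, -1, 0, -0.001, 0.058, 0, 0, 0, -1])

```text
time: 6.25
tool_pos: [0.4885, -0.0343, 0.028]
tcp_rot: [-2.57, -1.802, 0.004]
wrist_force: [-0.1, -0.5, 0.4]
width: -0.0
grip_force: 0.0
```

```bash
python3 -c "
from h import *
rel(w(.034,-.113,.027))"
```

```text
t 6.25 pos [ 0.4885 -0.0343  0.028 ] head 70.08 F [-0.1 -0.5  0.4] d [0.0448 0.0018 0.0009] rotz 0.36 tilt [-3.3e-03  4.0e-04 -1.0e+00]
```

Call:
jog_arm(deltas=[0.006, 0.001, 0, 0, 0, 0, -1, 0.011, 0.001, 0, 0, 0, 0, -1, 0.016, 0.001, 0, 0, 0, 0, -1, 0.021, 0.001, 0, 0, 0, 0, -1, 0.026, 0.001, 0, 0, 0, 0, -1, 0.031, 0.001, 0, 0, 0, 0, -1, 0.035, 0.001, 0, 0, 0, 0, -1, 0.035, 0.001, 0, 0, 0, 0, -1])

```text
time: 7.05
tool_pos: [0.5024, -0.0019, 0.0295]
tcp_rot: [-2.573, -1.803, -0.001]
wrist_force: [-0.3, -0.5, -0.2]
width: 0.002
grip_force: 0.0
```

```bash
python3 - <<'E'
from h import *
rel(w(.034,-.113,.027))
c=read_camera('wrist');im=c['color']
cv2.imwrite('pics/w3.png',im[80:330,180:460].repeat(2,0).repeat(2,1))
for p in [(.034,-.090),(.034,-.102)]: print(p,proj(c,w(*p,.024)))
E
```

```text
t 7.05 pos [ 0.5024 -0.0019  0.0295] head 70.03 F [-0.3 -0.5 -0.2] d [ 0.0096 -0.0003  0.0025] rotz 0.32 tilt [ 2.e-04  3.e-04 -1.e+00]
(0.034, -0.09) (np.float64(319.01570866040754), np.float64(201.5797292220197))
(0.034, -0.102) (np.float64(318.87740461829054), np.float64(226.04951814012628))
```

View pics/w3.png

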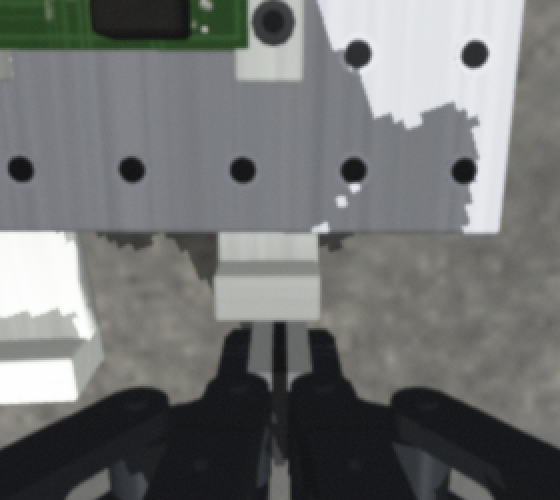

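The crop shows the shim square to the plate, with its heel back at v≈240 and the plate edge at v≈196. About 9.5 mm remains, so I'll push on.

Call:
jog_arm(deltas=[0.004, 0, 0, 0, 0, 0, -1, 0.007, 0, 0, 0, 0, 0, -1, 0.008, 0, 0, 0, 0, 0, -1, 0.009, 0, 0, 0, 0, 0, -1, 0.009, 0, 0, 0, 0, 0, -1])

```text
time: 7.6
tool_pos: [0.5053, 0.0061, 0.0294]
tcp_rot: [-2.573, -1.802, -0.0]
wrist_force: [0.4, -0.7, 0.1]
width: -0.001
grip_force: 0.0
```

```bash
python3 - <<'E'
from h import *
rel(w(.034,-.113,.027))
c=read_camera('wrist');im=c['color']
cv2.imwrite('pics/w4.png',im[80:330,180:460].repeat(2,0).repeat(2,1))
for p in [(.034,-.090),(.034,-.102)]: print(p,proj(c,w(*p,.024)))
E
```

```text
t 7.6 pos [0.5053 0.0061 0.0294] head 70.01 F [ 0.4 -0.7  0.1] d [ 0.0011 -0.0003  0.0024] rotz 0.3 tilt [ 0.e+00  1.e-04 -1.e+00]
(0.034, -0.09) (np.float64(318.974116906425), np.float64(219.09994546434183))
(0.034, -0.102) (np.float64(318.84913886314314), np.float64(242.76810197063247))
```

View pics/w4.png

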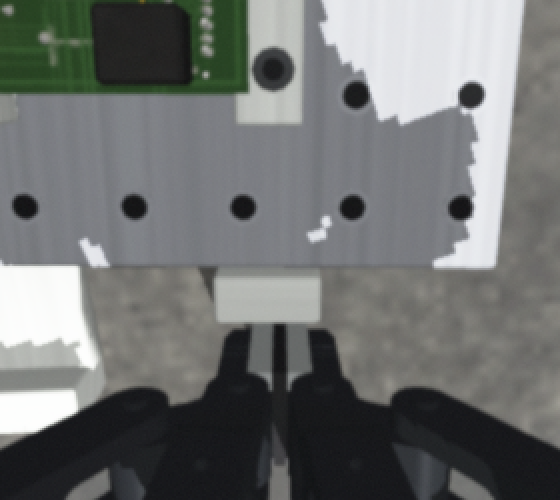

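The heel is about 1.3 mm from the edge. A last gentle nudge closes it, then I'll back off, lift and go over the corner.

Call:
jog_arm(deltas=[0.001, 0, 0, 0, 0, 0, -1, 0.0015, 0, 0, 0, 0, 0, -1, 0.002, 0, 0, 0, 0, 0, -1, 0.002, 0, 0, 0, 0, 0, -1])

```text
time: 8.05
tool_pos: [0.5059, 0.0079, 0.0294]
tcp_rot: [-2.573, -1.802, 0.0]
wrist_force: [0.0, -0.4, 0.9]
width: -0.003
grip_force: 0.2
```

Call:
jog_arm(deltas=[-0.004, 0, 0, 0, 0, 0, -1, -0.01, 0, 0, 0, 0, 0, -1, -0.01, 0, -0.035, 0, 0, 0, -1, -0.01, 0, -0.045, 0, 0, 0, -1, 0.038, 0.034, -0.045, 0, 0, 0, -1, 0.038, 0.034, -0.035, 0, 0, 0, -1, 0.038, 0.034, -0.02, 0, 0, 0, -1, 0.038, 0.034, -0.02, 0, 0, 0, -1])

```text
time: 8.85
tool_pos: [0.5474, 0.0317, 0.046]
tcp_rot: [-2.57, -1.801, 0.009]
wrist_force: [0.0, -0.1, -0.1]
width: -0.002
grip_force: 0.0
```

```bash
python3 -c "
from h import *
rel(w(.068,-.072,.043))"
```

```text
t 8.85 pos [0.5474 0.0317 0.046 ] head 70.04 F [ 0.  -0.1 -0.1] d [0.0035 0.0031 0.003 ] rotz 0.32 tilt [-7.e-03 -4.e-04 -1.e+00]
```

Call:
jog_arm(deltas=[0.002, 0.001, 0.002, 0, 0, 0, -1, 0.002, 0.001, 0.004, 0, 0, 0, -1, 0.002, 0.001, 0.005, 0, 0, 0, -1, 0.002, 0.001, 0.006, 0, 0, 0, -1, 0.002, 0.001, 0.007, 0, 0, 0, -1, 0.002, 0.001, 0.007, 0, 0, 0, -1])

```text
time: 9.45
tool_pos: [0.5526, 0.0334, 0.0427]
tcp_rot: [2.573, 1.802, 0.0]
wrist_force: [-0.5, -0.1, 0.9]
width: 0.006
grip_force: 0.5
```

Call:
jog_arm(deltas=[0, 0, 0.001, 0, 0, 0, -1, 0, 0, 0.002, 0, 0, 0, -1, 0, 0, 0.0025, 0, 0, 0, -1, 0, 0, 0.0025, 0, 0, 0, -1, 0, 0, 0.0025, 0, 0, 0, -1])

```text
time: 9.95
tool_pos: [0.5528, 0.0333, 0.0415]
tcp_rot: [2.573, 1.802, -0.0]
wrist_force: [-4.3, -1.4, 10.4]
width: 0.001
grip_force: 5.6
```

```bash
python3 - <<'E'
from h import *
rel(w(.068,-.072,.043))
t=read_camera('top');cv2.imwrite('pics/t3.png',cv2.resize(t['color'][180:290,265:400],None,fx=5.5,fy=5.4,interpolation=2))
E
```

```text
t 9.95 pos [0.5528 0.0333 0.0415] head 70.02 F [-4.3 -1.4 10.4] d [ 0.0002 -0.0014 -0.0015] rotz 0.3 tilt [ 1.e-04 -4.e-04 -1.e+00]
```

View pics/t3.png

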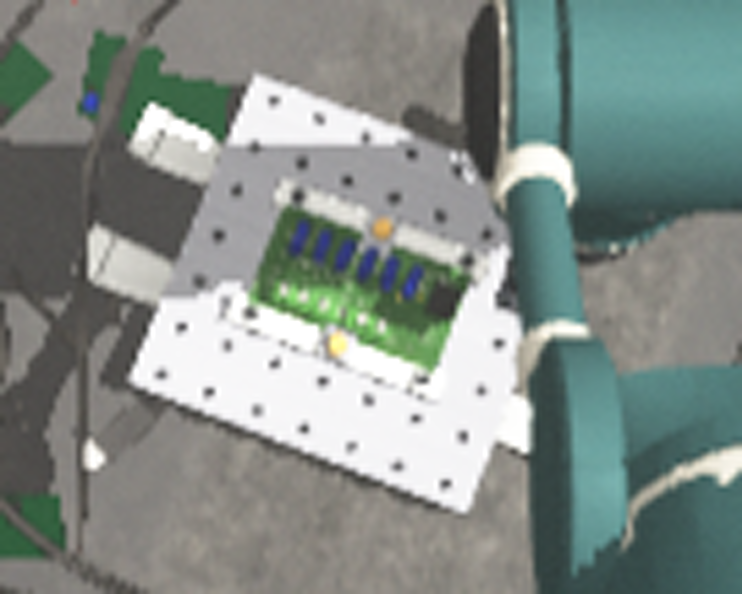

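The plate and the left shims sit at the same pixels as at the start; the arm hides the right-hand shims. The corner holds 10.4 N with only about 1.3 mm of sink, so the shim is carrying it. I'll hand in while pressing.

```bash
python3 -c "
from h import *
print(readout.read_state()['wrist_force']);print(finish_job())"
```

```text
[-4.30528    -0.5272274  11.33549358]
the job is handed in; nothing more can be done
None
```

I handed the job in while pressing the far-right corner, which was the soft one (it sank 4.2 mm at 12 N). With its shim pushed home it sank only about 1.3 mm under about 11 N; the hand-in returned no verdict.

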